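# Tuck the flashing under the shingle of a model roof

## Robot

A 6-joint arm with a two-finger parallel gripper is mounted at the origin on a cart in front of the work surface, level with it; the furniture and walls round the work are solid. World frame = base frame: x ahead of the robot, y to its left, z up, the work surface at z = 0. Lengths are in m, angles in rad, forces in N, time in s.
With the tool pointing down it reaches from about 0.275 to 0.75 m from the base axis. Payload 10.2 kg.
Tool frame: the origin (TCP) lies midway between the tips of the shut fingers; the grasp point (between the pads) lies 19 mm behind it (env.hold_point_z is the distance from the TCP to the grasp point, in m); x points along the fingers, z is the direction in which the jaws open and shut, and the axes are right-handed (so a half turn about x gives the same grasp; the last joint's range is limited). The gripper opens to 85 mm and grips with 20 to 120 N. Pads are 22 mm wide; open, the fingers measure 114 mm over their backs; the gripper's body (76 mm by 85 mm) begins 54 mm behind the grasp point. The pads swing forward as they close: fully open they stand 13 mm farther back than shut.
Start: joints at [-1.394, 0.313, 1.498, -0, 1.331, -0.223], TCP at [0.204, -0.484, 0.231] pointing down, gripper open.
Joint ranges: [-2.94, 2.94], [-0.97, 2.17], [0.19, 2.56], [-1.23, 4.37], [0.02, 3.11], [-2.88, 2.88]. Speed limits (rad/s): [2.39, 2.39, 3.01, 3.14, 3.14, 3.14].

## Interface

Orientations are given as a unit quaternion [x, y, z, w].
In Python, from bench import env, kinematics, monitor, eyes, job gives the robot as it stands. The module is installed in compiled form; this text tells all that it offers. Calls block until the motion is done:
- env.reach(position, orientation): joint-space move of the TCP to a pose.
- env.movel(position, velocity=0.15, frame=None, guard=None): straight line of the TCP; frame=None keeps the orientation; velocity is the mean speed in m/s. With guard (N) it stops when the force on the tool has changed by that much, and returns True; else False.
- env.set_joints(angles): joint-space move.
- env.release() and env.close_gripper(effort=None): open the fingers fully, or close them until they stop; effort is the grip in N (None keeps the last).
- env.hold(seconds).
- kinematics.ik(position, orientation): joint angles nearest the present ones, or None.
- monitor.sense(): the state.
- eyes.grab_frame(name): name is "scene" or "side" or "wrist"; returns a dict with "frame" (420x560x3 uint8, red, green, blue), "mtx" (3x3 intrinsics, pixels), "k1" (the pictures are not rectified: a ray, as slopes to the right and down, at radius r is drawn at 1 + k1 r^2 times it, then the intrinsics apply), "view" (4x4, takes a point from world to camera coordinates). Camera axes: x right, y down, z forward; pixel columns grow to the right and rows downward; lengths in m; the calibration is good to about 2 mm. A picture is of the moment at which its call begins. There is no depth.
A pose or a line that the arm cannot do raises env.MotionError and nothing moves.
- job.hand_in(): hands the job in, once; it reports no verdict.
The state is a dict: "clock": time; "joints": joint angles; "qvel": joint speeds; "joint_efforts": joint torques, N m; "position": TCP position; "ee_rot": TCP orientation; "contact_force": force on the tool from outside, world axes, zero at the start; "ft_torque": the same for the moment, N m; "finger_gap": opening from 0.0 (shut) to 1.0 (fully open).
Only numpy, scipy, OpenCV 4.12 (cv2) and the standard library are available. Lean on these libraries where they do the work, as an engineer would, in place of code of your own. Each camera call takes 0.05 s, during which the arm holds its last target.

## Task

Slide the model roof panel by its handle along the table into the slotted wooden holder until it is fully home against the back stop. Then take the metal flashing by its wooden batten, set it on the bare roof deck in front of the shingle and tuck its front edge about 3 cm under the shingle along its whole length, without lifting the shingle. Finish still gripping the flashing and pressing it flat onto the deck with a light steady push of about 10 N; do not let go, and leave the other things on the table alone.

Things in the scene. Friction and masses are not known exactly. Their poses are not given: they have to be found in the camera images.
- roof_panel: Loose model roof panel, 0.7 kg: grey board 200 (x) x 150 (y) x 10 mm, front corners rounded, flat on the table before the holder. Origin: centre of its underside; +x = front end, goes into the holder first. Carries the plywood deck, a handle bar at the rear, and at the front a hinged shingle course with its free edge to the rear. Fixed upper course above the hinge, x = 76 to 100, top z = 38 mm.
- panel_holder: Wooden slotted holder fixed to the table, mouth to the robot. Origin and axes are those of the panel when fully home; the panel slides in along +x. Rails x = -5 to 100, inner faces y = +/-78 (3 mm clearance a side), lips z = 13 to 20 mm reaching in to y = +/-67 over the panel edges. Mouth flares from x = -5 to -37 mm out to y = +/-93. Back stop face x = 100, 20 mm high.
- panel_handle (a point): Middle of the panel's handle bar, 44 mm above the panel's underside, at x = -92 mm, y = 0 of the panel. The bar is 14 mm thick (panel x), 50 mm long (panel y), upright from z = 10 to 54 mm; pinch it from above across its 14 mm and slide without bearing down on it (pressed down, the panel drags on the table).
- roof_deck: Bare plywood deck on the panel, 164 x 130 x 6 mm, on a springy felt underlay; origin at the centre of its underside, panel origin raised 15 mm at rest; its top is then 21 mm above the table. Pressed straight down it gives 2 mm at about 10 N, 4.5 mm (hard stop) at about 20 N; stays level. Bare from the handle (panel x = -82 mm) to the shingle's free edge (x = +36 mm) and on under the shingle to x = +82 mm.
- shingle_edge (a point): Middle of the lower free edge of the shingle with the shingle at rest, at panel x = +36 mm, y = 0, z = 27 mm. Fixed to the panel. Shingle 5 mm thick, 46 mm long (x), 130 mm wide (y); the gap between deck and shingle is 6 mm high and 46 mm deep (closed at panel x = +82 mm), open at the edge.
- shingle (a joint): Lift angle of the shingle about its hinge at panel x = +82 mm; 0 at rest, positive lifted, in rad (0.1 rad raises the free edge about 4.5 mm). Very light: a fraction of a newton lifts it. It may never exceed 0.12.
- flashing: Loose flashing, 0.13 kg: a flat aluminium strip 72 (x) x 90 (y) x 3 mm with an upright wooden grip batten, 12 mm thick (x), 60 mm long (y), from z = 3 to 39 mm, along its rear edge. Origin: centre of the underside below the batten; the strip runs from x = -6 to +66 mm; the +x edge is the front edge to be tucked. Starts flat on the table, batten up, to the right of the panel.
- flash_grip (a point): Grip point in the middle of the batten, 27 mm above the flashing's underside (flashing x = 0, y = 0). Pinch from above across the 12 mm thickness.
- flash_edge_left (a point): Left corner of the flashing's front edge, underside: flashing x = +66, y = +45 mm, z = 0.
- flash_edge_right (a point): Right corner of the flashing's front edge, underside: flashing x = +66, y = -45 mm, z = 0.
- bead_box: Bystander: small clear bead box, 51 x 53 x 20 mm, right of the holder. Origin at centre of its underside.
- steel_block: Bystander: flat steel bench block, 66 x 66 x 19 mm, left of the panel. Origin at centre of its underside.
- glass_jar: Bystander: small glass jar, 56 mm wide, 71 mm high, right of the holder. Origin at centre of its underside.
There are look-alikes about, which are no part of the job. Leave any pink look-alike of the flashing alone.

How it is judged:
By the outcome, as a careful person would: the job done as asked, in the order asked, and still so for the second after the job is handed in, while the arm keeps its last pose, push and grip.
It also fails if it takes over 58 s, if anything falls off the work surface, if the arm or the gripper's body presses on something with over 40 N, if the wrist force passes 120 N, or if a joint passes its speed limit or range.

## Working session

There is one attempt and no reset: what is moved stays moved. The work goes in short steps, each a Python script; the robot and the scene stay as the last script left them, time stands still between calls to the robot, and variables do not carry over. Pictures are saved under pics/ and viewed, and the job is handed in when it is done.

```bash
mkdir -p pics; ls; python3 - <<'E'
from bench import env,monitor,eyes
import cv2
for n in("scene","side","wrist"):
    f=eyes.grab_frame(n); cv2.imwrite(f"pics/{n}0.png",f["frame"][:,:,::-1]); print(n,f["mtx"].tolist(),f["k1"],f["view"].tolist())
print(monitor.sense(),env.hold_point_z)
E
```

```text
pics
scene [[515.7899771153485, 0.0, 274.87262284426373], [0.0, 515.7899771153485, 213.0673010861891], [0.0, 0.0, 1.0]] -0.0005030282035845028 [[0.4899903630451227, -0.8715787691554376, 0.016121205922666228, -0.36616555902378956], [-0.37304714950273926, -0.22636504014766007, -0.8997748011846237, 0.24574412035618468], [0.787873891159486, 0.4348670115753096, -0.4360566636032178, 1.0838813315816105], [0.0, 0.0, 0.0, 1.0]]
side [[546.5978481975123, 0.0, 274.15798412450926], [0.0, 546.5978481975123, 210.43941812025096], [0.0, 0.0, 1.0]] -0.1632006814889338 [[-0.9947758453044232, -0.10207357483106269, -0.001415245589259961, 0.5648817943590222], [-0.06967032517053434, 0.6889867408948932, -0.7214175744058814, 0.14851900567556256], [0.0746127562116726, -0.7175501767766773, -0.6924988667270559, 1.1915852789923143], [0.0, 0.0, 0.0, 1.0]]
wrist [[322.9459081642098, 0.0, 276.40290195736094], [0.0, 322.9459081642098, 208.14792229843255], [0.0, 0.0, 1.0]] -0.0433173982503489 [[0.38933307149327695, -0.9210967822194005, -0.0006908159518748782, -0.5242619875710615], [-0.883778464293397, -0.3737703160159203, 0.2814806865782558, -0.03670465739301727], [-0.2595291611607798, -0.10897921201049132, -0.9595666448229412, 0.3786451530452638], [0.0, 0.0, 0.0, 1.0]]
{'clock': 0.15, 'joints': array([-1.39441550e+00,  3.13316895e-01,  1.49820346e+00, -2.74051163e-05,
        1.33099038e+00, -2.23386298e-01]), 'qvel': array([ 0.00127011, -0.00215695, -0.00161564,  0.00028958,  0.00139304,
        0.00156251]), 'joint_efforts': array([-4.36098816e-06, -4.12371433e+01, -2.59798533e+01, -2.38815646e-04,
        3.23250650e-03, -1.14961001e-06]), 'position': array([ 0.20429015, -0.48343611,  0.23089113]), 'ee_rot': array([ 0.39099364,  0.58955454, -0.39053693,  0.5890928 ]), 'contact_force': array([-0.58511543, -0.58085003, -0.43756681]), 'ft_torque': array([ 0.03627418,  0.00693649, -0.01094198]), 'finger_gap': 0.9999902155337508} 0.0187
```

View pics/scene0.png

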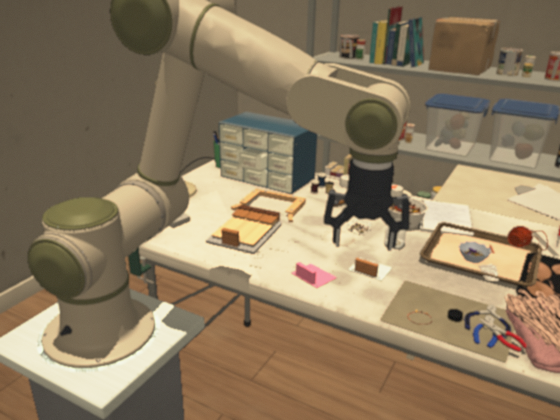

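View pics/side0.png

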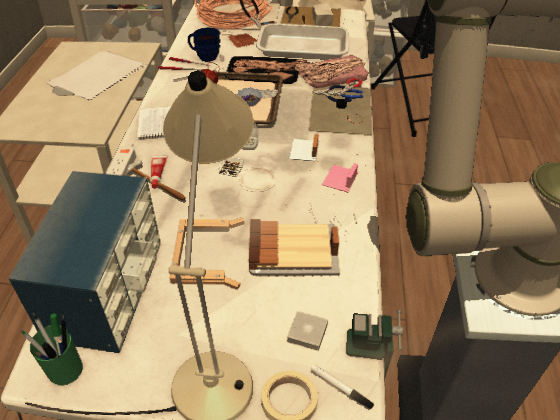

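View pics/wrist0.png

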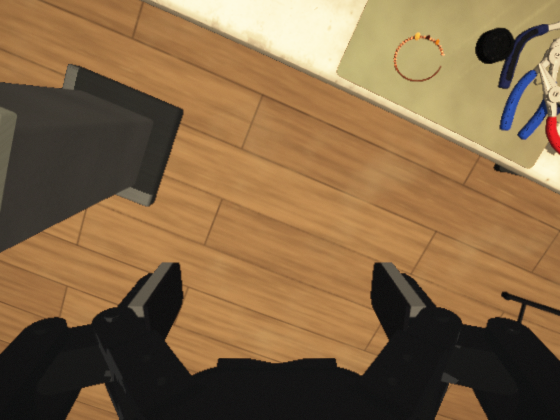

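The side view shows the panel at about (294,247), with the holder to its left (180–243, 220–288). The flashing is at (304,148), and the pink decoy at (342,178) must be left alone. Next I'll take rough positions from enlarged crops.

```bash
cat > h.py <<'E'
import numpy as np,cv2
from bench import env,kinematics,monitor,eyes,job
from scipy.spatial.transform import Rotation as R
def undist(f,uv):
    uv=np.atleast_2d(np.asarray(uv,float)); K=f["mtx"]
    p=cv2.undistortPoints(uv.reshape(-1,1,2),np.array(K),np.array([f["k1"],0,0,0.])).reshape(-1,2)
    return p
def ray(f,uv):
    V=np.array(f["view"]); p=undist(f,uv); d=np.c_[p,np.ones(len(p))]@V[:3,:3]; o=-V[:3,:3].T@V[:3,3]
    return o,d
def onz(f,uv,z):
    o,d=ray(f,uv); return o+d*((z-o[2])/d[:,2])[:,None]
def proj(f,P):
    V=np.array(f["view"]);P=np.atleast_2d(P)
    r,_=cv2.Rodrigues(V[:3,:3])
    return cv2.projectPoints(P.reshape(-1,1,3).astype(float),r,V[:3,3].copy(),np.array(f["mtx"]),np.array([f["k1"],0,0,0.]))[0].reshape(-1,2)
def grab(n,name):
    f=eyes.grab_frame(n); cv2.imwrite(f"pics/{name}.png",f["frame"][:,:,::-1]); np.save(f"pics/{name}.npy",f,allow_pickle=True); return f
def load(name): return np.load(f"pics/{name}.npy",allow_pickle=True).item()
def crop(name,x0,x1,y0,y1,s):
    im=cv2.imread(f"pics/{name}.png")[y0:y1,x0:x1]; cv2.imwrite(f"pics/{name}_c{x0}_{y0}.png",cv2.resize(im,None,fx=s,fy=s,interpolation=cv2.INTER_CUBIC))
def quat(yaw):  # tool x down, jaw axis z along (cos yaw, sin yaw)
    z=np.array([np.cos(yaw),np.sin(yaw),0]);x=np.array([0,0,-1.]);y=np.cross(z,x)
    return R.from_matrix(np.c_[x,y,z]).as_quat()
E
python3 - <<'E'
from h import *
f=grab("side","s1")
for n,uv,z in[("handle",(335,238),.05),("panel centre",(294,247),.02),("flash batten",(316,143),.039),("flash strip",(302,150),0),("mouthL",(243,222),.02),("mouthR?",(238,286),.02),("pink",(342,178),0),("holder back",(180,245),.02),("block",(307,331),.019)]:
    print(n,onz(f,[uv],z).round(3))
crop("s1",160,360,190,300,4); crop("s1",270,370,120,200,6)
s=monitor["joints"] if False else monitor.sense(); Rm=R.from_quat(s["ee_rot"]).as_matrix(); print(Rm.round(3))
w=load("s1") 
fw=eyes.grab_frame("wrist");V=np.array(fw["view"]);o=-V[:3,:3].T@V[:3,3]
print("cam in tool",(Rm.T@(o-s["position"])).round(4),"cam axes in tool\n",(Rm.T@V[:3,:3].T).round(3))
E
```

```text
handle [[ 0.435 -0.03   0.05 ]]
panel centre [[ 0.525 -0.022  0.02 ]]
flash batten [[ 0.493 -0.391  0.039]]
flash strip [[ 0.531 -0.407  0.   ]]
mouthL [[ 0.651 -0.089  0.02 ]]
mouthR? [[0.634 0.102 0.02 ]]
pink [[ 0.419 -0.297  0.   ]]
holder back [[ 0.783 -0.001  0.02 ]]
block [[0.482 0.199 0.019]]
[[-0.     0.921  0.389]
 [ 0.001  0.389 -0.921]
 [-1.     0.    -0.001]]
cam in tool [-0.1425  0.0714 -0.0004] cam axes in tool
 [[-0.    -0.282  0.96 ]
 [ 0.    -0.96  -0.282]
 [ 1.     0.     0.   ]]
```

View pics/s1_c160_190.png

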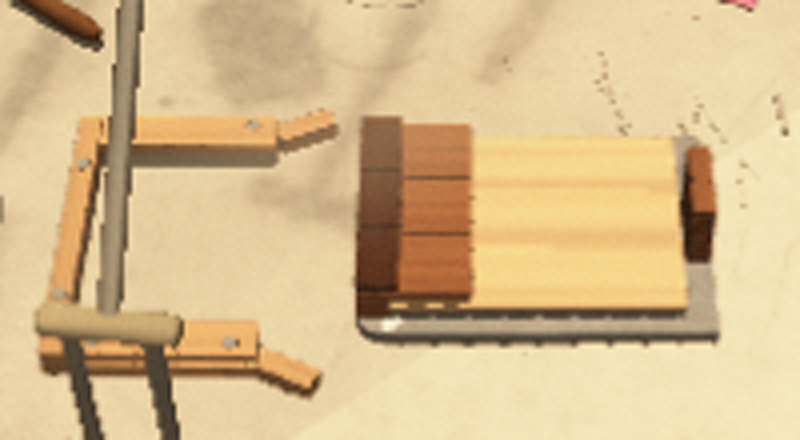

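View pics/s1_c270_120.png

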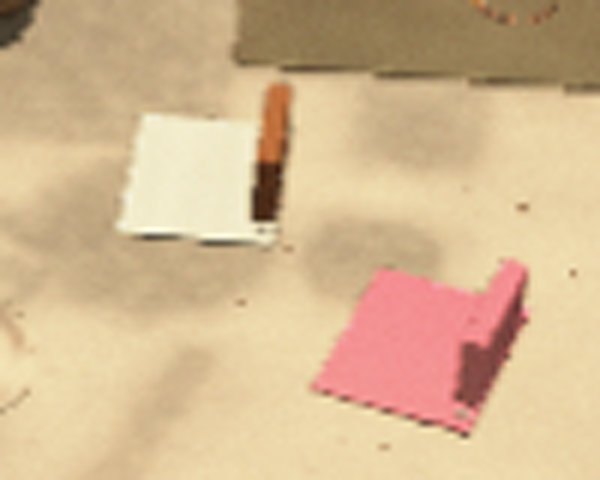

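The side view gives rough positions: handle ≈ (0.435,−0.03), holder mouth ≈ 0.64, back stop ≈ 0.78, flashing batten ≈ (0.49,−0.39). The wrist camera sits 71 mm along tool +y, so I'll move it over the flashing first (it's on the way) and then over the panel and holder.

```bash
python3 - <<'E'
from h import *
print(kinematics.ik([.53,-.39,.2],quat(0)),kinematics.ik([.56,-.0,.27],quat(0)))
env.reach([.52,-.40,.2],quat(0)); 
f=grab("wrist","wf"); print(monitor.sense()["clock"])
env.reach([.575,.0,.27],quat(0)); 
f=grab("wrist","wp"); print(monitor.sense()["clock"],monitor.sense()["joints"].round(3))
f=grab("side","s2");f=grab("scene","c2")
E
```

```text
[-8.12056518e-01  6.36111106e-01  1.08750835e+00 -4.44089210e-16
  1.41797320e+00 -8.12056518e-01] [-2.09201189e-01  3.67435843e-01  1.32156316e+00 -4.44089210e-16
  1.45259365e+00 -2.09201189e-01]
1.5417
3.1083 [-0.205  0.403  1.272 -0.     1.467 -0.204]
```

View pics/wf.png

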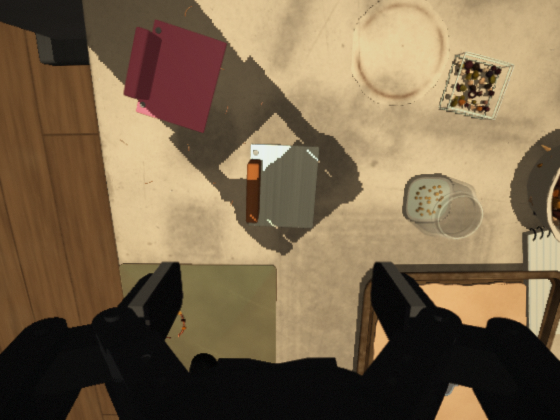

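View pics/wp.png

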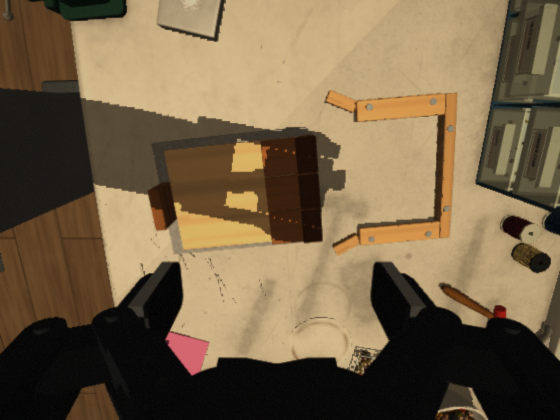

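wf shows the flashing strip with corners near (250,144), (320,147) and (314,228), the batten at (253,190), and the pink decoy at the top left. wp shows the panel at 152–322 × 128–255, its handle at (161,206), and the holder at 326–458 × 92–252. I'll enlarge these to pick corners.

```bash
python3 - <<'E'
from h import *
crop("wp",310,470,80,260,4.4);crop("wp",140,340,120,265,4);crop("wf",235,335,135,240,6)
E
```

```text
(no output)
```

View pics/wp_c310_80.png

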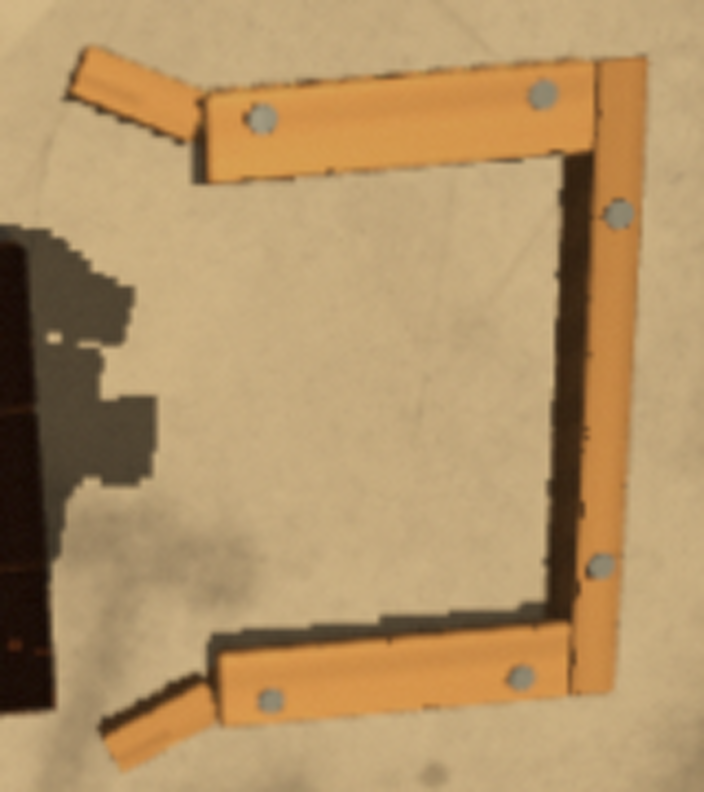

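View pics/wp_c140_120.png

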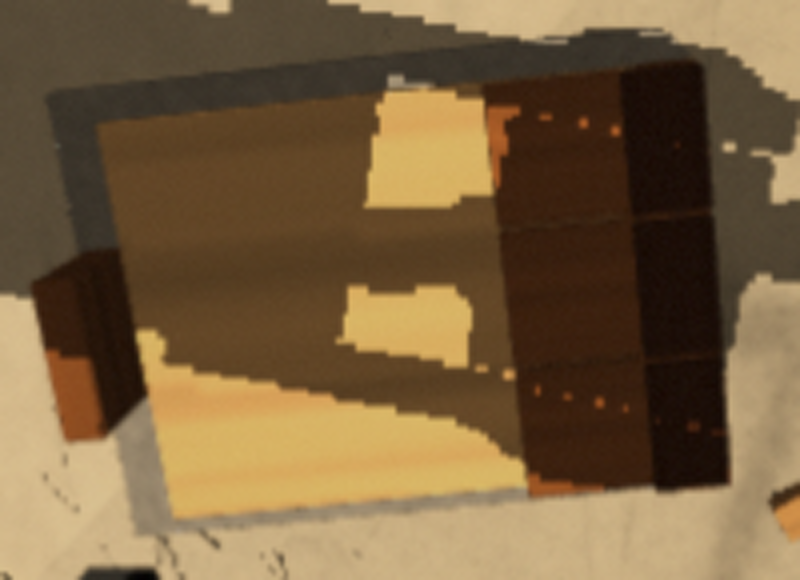

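View pics/wf_c235_135.png

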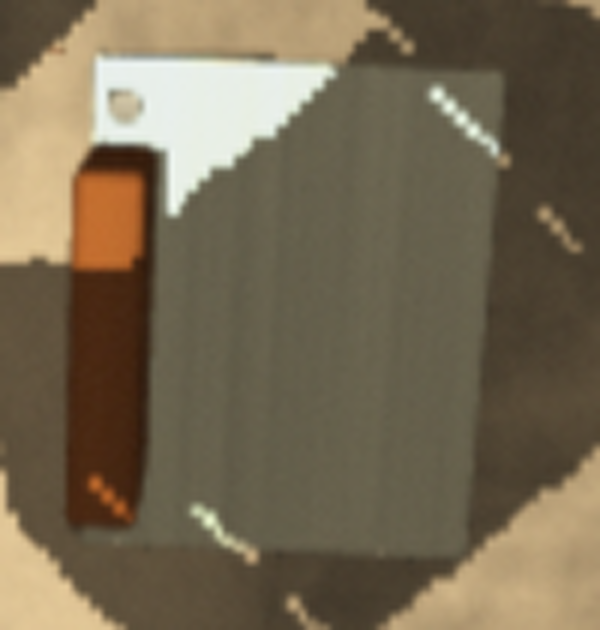

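```bash
cat >> h.py <<'E'
def px(c,x0,y0,s): return (np.asarray(c,float)+.5)/s-.5+[x0,y0]
def pose_fit(local,world):
    L=np.asarray(local)[:,:2];W=np.asarray(world)[:,:2];lc=L.mean(0);wc=W.mean(0);H=(L-lc).T@(W-wc)
    a=np.arctan2(H[0,1]-H[1,0],H[0,0]+H[1,1]);c,s=np.cos(a),np.sin(a);Rm=np.array([[c,-s],[s,c]])
    t=wc-Rm@lc; return t,a,(W-(L@Rm.T+t))
E
python3 - <<'E'
from h import *
f=load("wp"); np.set_printoptions(suppress=True,precision=4)
h=lambda c:px(c,310,80,4.4)
P=onz(f,h([(210,183),(562,153),(220,655),(568,623),(593,153),(570,625)]),.02)
print("holder",P[:,:2], np.degrees(np.arctan2(P[1]-P[0],1)[1]))
for i,j in((0,1),(2,3)): d=P[j]-P[i]; print("ang",np.arctan2(d[1],d[0]),np.hypot(*d[:2]))
d=P[4]-P[5]; print("back ang",np.arctan2(-d[0],d[1]))
loc=[(-.005,.067),(.1,.067),(-.005,-.067),(.1,-.067)]
# corners at back: lip inner edge meets stop face; use points 4,5 for back
t,a,r=pose_fit(loc,[P[0],P[4],P[2],P[5]]);print("holder pose",t,a,r)
g=lambda c:px(c,140,120,4)
B=onz(f,g([(48,92),(138,535)]),.010);D=onz(f,g([(98,122),(172,518)]),.021);U=onz(f,g([(702,65),(730,485)]),.038);S=onz(f,g([(485,86),(528,495)]),.032)
loc=[(-.1,.075),(-.1,-.075),(-.082,.065),(-.082,-.065),(.1,.065),(.1,-.065),(.036,.065),(.036,-.065)]
t,a,r=pose_fit(loc,np.r_[B,D,U,S]);print("panel",t,a,r)
c,s=np.cos(a),np.sin(a); H=t+np.array([[c,-s],[s,c]])@[-.092,0];print("handle",H,"proj top",proj(f,[[*H,.054]]))
q=lambda c:px(c,235,135,6); f2=load("wf")
F=onz(f2,q([(96,56),(504,72),(466,556),(82,545)]),.003)
tt,aa,r=pose_fit([(-.006,.045),(.066,.045),(.066,-.045),(-.006,-.045)],F);print("flash",tt,aa,r)
Bt=onz(f2,q([(75,172),(146,172),(133,523),(67,523)]),.039);print("batten",Bt, pose_fit([(-.006,.03),(.006,.03),(.006,-.03),(-.006,-.03)],Bt))
E
```

```text
holder [[ 0.6702  0.0623]
 [ 0.7651  0.0709]
 [ 0.6823 -0.072 ]
 [ 0.7849 -0.0623]
 [ 0.7736  0.071 ]
 [ 0.7856 -0.063 ]] 0.49032954759448255
ang 0.09000871572609001 0.09520900780663567
ang 0.09384337620461242 0.1031071783336711
back ang 0.08963667249521211
holder pose [ 0.6806 -0.0046] 0.08795885088691101 [[ 0.0005  0.0006]
 [-0.0008  0.    ]
 [ 0.0008 -0.0002]
 [-0.0005 -0.0004]]
panel [ 0.5267 -0.0274] 0.09770214729649469 [[ 0.0008 -0.0003]
 [ 0.0009  0.0004]
 [ 0.0005 -0.0003]
 [-0.0004 -0.0002]
 [-0.0011 -0.0006]
 [-0.0009  0.0006]
 [ 0.0006 -0.0007]
 [-0.0003  0.0011]]
handle [ 0.4351 -0.0364] proj top [[156.6218 209.8908]]
flash [ 0.4953 -0.4042] -0.04448399101974632 [[ 0.0008 -0.0005]
 [-0.0004 -0.0001]
 [-0.0005  0.0007]
 [ 0.     -0.0001]]
batten [[ 0.4912 -0.3742  0.039 ]
 [ 0.5024 -0.3742  0.039 ]
 [ 0.4992 -0.4324  0.039 ]
 [ 0.4883 -0.4324  0.039 ]] (array([ 0.4953, -0.4033]), np.float64(-0.05044958591158796), array([[ 0.0004, -0.0011],
       [-0.0004, -0.0006],
       [-0.0005,  0.0011],
       [ 0.0005,  0.0006]]))
```

Fits agree to about 1 mm: holder at (0.6806,−0.0046) with yaw 0.088, panel at (0.5267,−0.0274) with yaw 0.098, and flashing at (0.495,−0.404) with yaw −0.047. The sizes match those given. Next I'll grasp the handle.

```bash
python3 - <<'E'
from h import *
H=np.array([.4351,-.0364]);q=quat(.0977)
env.reach([*H,.11],q)
env.movel([*H,.027],velocity=.12,guard=8)
s=monitor.sense();print(s["position"],s["contact_force"],s["clock"])
env.close_gripper(40); env.hold(.2)
s=monitor.sense();print(s["position"],s["contact_force"],s["ft_torque"],s["finger_gap"],s["clock"])
grab("side","s3");grab("wrist","w3")
crop("s3",160,420,130,300,3)
E
```

```text
[ 0.43571115 -0.0365309   0.02758191] [ 0.16670717 -0.02764459 -0.28278782] 4.9167
[ 0.43504076 -0.03640496  0.02721452] [-2.2890217  -0.11970568  5.9083986 ] [-0.00177617  0.3563044   0.03958988] 0.1619214919211587 5.7667
```

View pics/s3_c160_130.png

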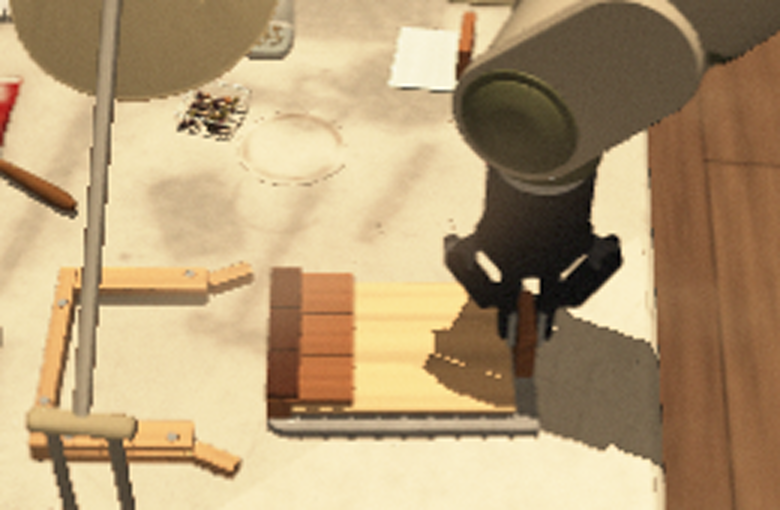

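View pics/w3.png

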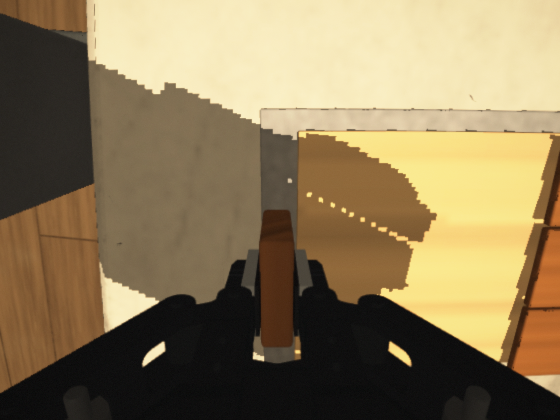

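The handle is pinched: the gap is 13.8 mm for a 14 mm bar, and it sits at image column 277, which is centred. Closing left about 6 N of downward push, so I'll ease that off and then move into line with the holder.

```bash
python3 - <<'E'
from h import *
s=monitor.sense();p0=s["position"].copy()
for k in range(6):
    s=monitor.sense()
    if s["contact_force"][2]<1.0: break
    p0=p0+[0,0,.0005]; env.movel(p0,velocity=.02); env.hold(.1)
s=monitor.sense();print(k,s["position"],s["contact_force"],s["clock"])
z=s["position"][2]
a=.088;T=np.array([.6806,-.0046]);Rm=np.array([[np.cos(a),-np.sin(a)],[np.sin(a),np.cos(a)]])
tg=lambda x,y=0:T+Rm@[x-.092,y]
env.movel([*tg(-.140),z],velocity=.03,frame=quat(a)); env.hold(.15)
s=monitor.sense();print(s["position"],tg(-.14),s["contact_force"],s["clock"])
grab("side","s4");grab("wrist","w4");crop("s4",160,420,130,300,3)
E
```

```text
1 [ 0.43496555 -0.03633857  0.02747258] [ 0.74404026  0.81413519 -4.78748677] 6.2167
[ 0.44973592 -0.02505239  0.02756425] [ 0.44949772 -0.02498966] [ 0.94089791 -0.24939574 -4.79706049] 7.1333
```

View pics/s4_c160_130.png

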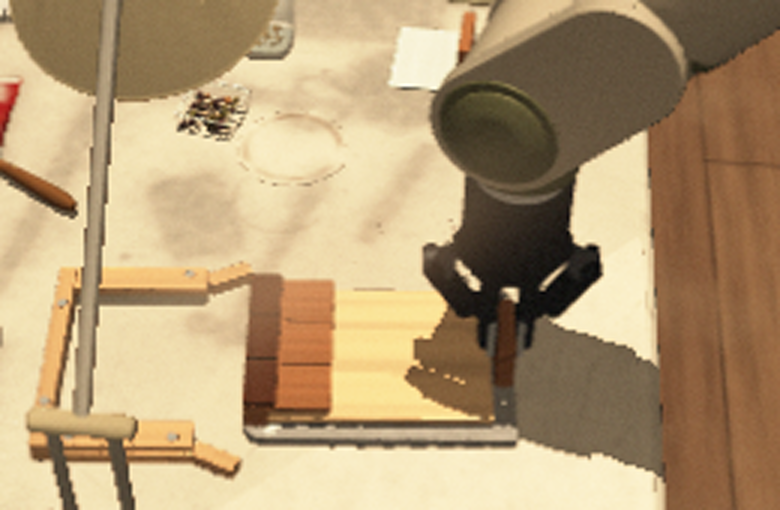

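View pics/w4.png

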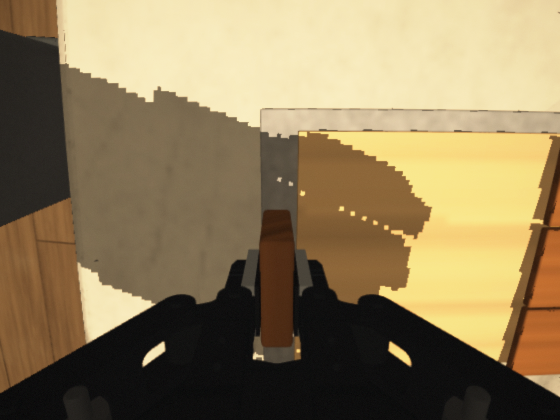

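The panel is lined up in front of the mouth in the side view, and unchanged in the grip in the wrist view. It's slightly over-lifted (−4.8 N), so I'll lower it 0.2 mm and slide in, guarded and in steps.

```bash
python3 - <<'E'
from h import *
s=monitor.sense()
z=s["position"][2]-.0003
a=.088;T=np.array([.6806,-.0046]);Rm=np.array([[np.cos(a),-np.sin(a)],[np.sin(a),np.cos(a)]])
tg=lambda x,y=0:T+Rm@[x-.092,y]
for x in(-.115,-.095,-.075,-.05,-.025):
    g=env.movel([*tg(x),z],velocity=.05,guard=15)
    s=monitor.sense();F=s["contact_force"];loc=Rm.T@(s["position"][:2]-T)
    print(x,g,(loc+[.092,0]).round(4),s["position"][2].round(4),"F",(Rm.T@F[:2]).round(1),F[2].round(1),s["ft_torque"].round(2),s["clock"])
    if g:break
grab("side","s5");grab("wrist","w5");crop("s5",160,420,130,300,3)
E
```

```text
-0.115 False [-1.145e-01 -1.000e-04] 0.0273 F [2.  0.4] -5.0 [ 0.07 -0.2   0.01] 7.8833
-0.095 False [-0.0946 -0.0001] 0.0273 F [ 2.1 -0.6] -5.1 [ 0.03 -0.22 -0.04] 8.4333
-0.075 False [-0.0747 -0.0001] 0.0272 F [ 3.  -0.6] -4.1 [ 0.02 -0.24 -0.04] 8.9833
-0.05 False [-0.0496 -0.    ] 0.0272 F [3.4 0. ] -3.4 [ 0.07 -0.31 -0.  ] 9.6333
-0.025 False [-0.0245 -0.    ] 0.0273 F [ 2.2 -0.1] -3.6 [ 0.08 -0.26  0.02] 10.2833
```

View pics/s5_c160_130.png

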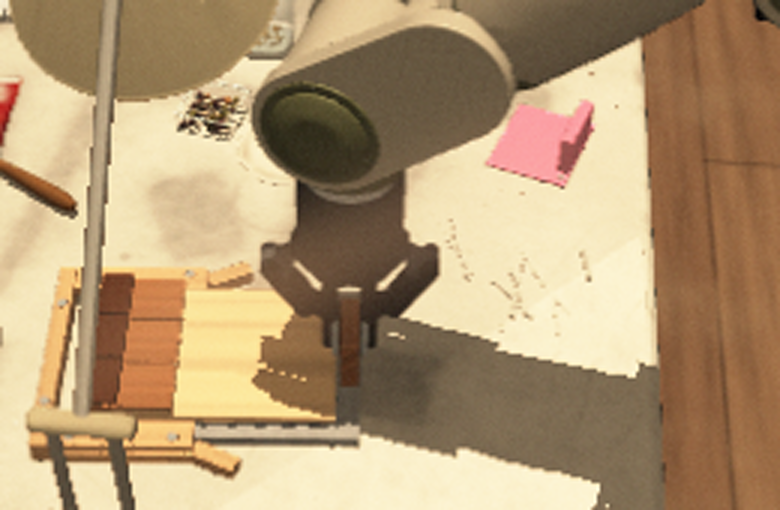

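View pics/w5.png

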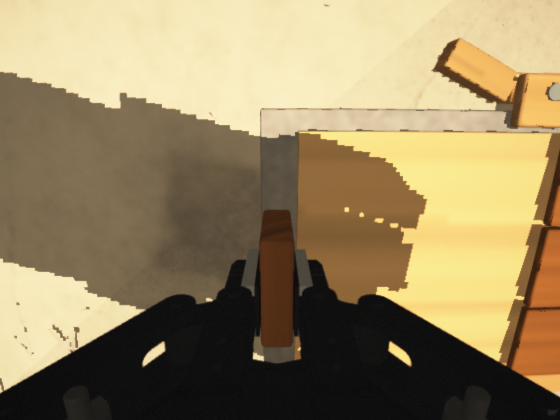

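It's entering cleanly with no lateral force. Now the last 25 mm, ending with a guarded push against the stop.

```bash
python3 - <<'E'
from h import *
z=monitor.sense()["position"][2]
a=.088;T=np.array([.6806,-.0046]);Rm=np.array([[np.cos(a),-np.sin(a)],[np.sin(a),np.cos(a)]])
tg=lambda x,y=0:T+Rm@[x-.092,y]
def rep(x,g):
    s=monitor.sense();F=s["contact_force"];loc=Rm.T@(s["position"][:2]-T)
    print(x,g,(loc+[.092,0]).round(4),s["position"][2].round(4),"F",(Rm.T@F[:2]).round(1),F[2].round(1),s["ft_torque"].round(2),s["clock"])
g=env.movel([*tg(-.006),z],velocity=.04,guard=15);rep(-.006,g)
if not g:
    g=env.movel([*tg(.008),z],velocity=.015,guard=18);rep(.008,g);env.hold(.2);rep(0,g)
grab("side","s6");grab("wrist","w6");grab("scene","c6");crop("s6",160,420,130,300,3)
E
```

```text
-0.006 False [-0.0057 -0.    ] 0.0272 F [1.6 0.6] -2.3 [ 0.05 -0.16  0.04] 11.0083
0.008 True [ 0.0003 -0.    ] 0.0272 F [-2.4  1.3] 4.5 [-0.07  0.09 -0.01] 11.5833
0 True [ 0.0003 -0.    ] 0.0272 F [-2.3 -0.3] 6.3 [-0.05 -0.06 -0.01] 11.7833
```

View pics/s6_c160_130.png

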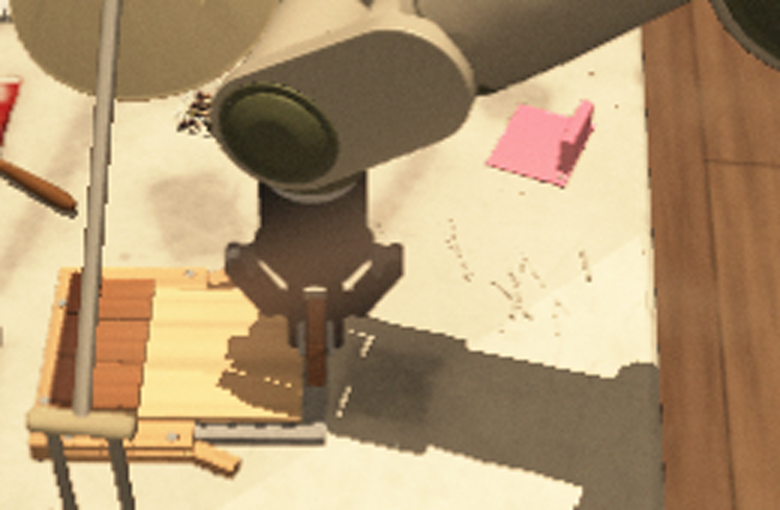

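View pics/w6.png

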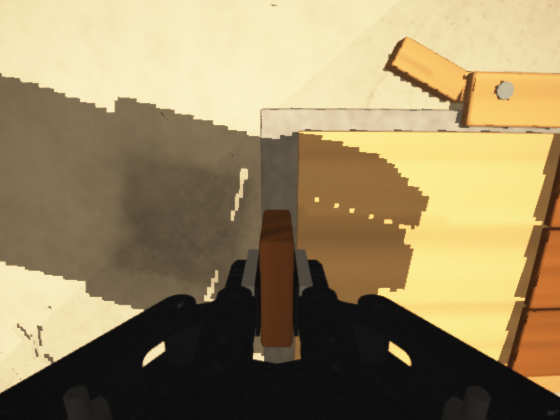

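The guard tripped at x = +0.3 mm relative to the predicted home. I'll seat it a little more firmly, release, back off and look.

```bash
python3 - <<'E'
from h import *
z=monitor.sense()["position"][2]
a=.088;T=np.array([.6806,-.0046]);Rm=np.array([[np.cos(a),-np.sin(a)],[np.sin(a),np.cos(a)]])
tg=lambda x,y=0:T+Rm@[x-.092,y]
def rep(x,g):
    s=monitor.sense();F=s["contact_force"];loc=Rm.T@(s["position"][:2]-T)
    print(x,g,(loc+[.092,0]).round(4),s["position"][2].round(4),"F",(Rm.T@F[:2]).round(1),F[2].round(1),s["ft_torque"].round(2),s["clock"])
g=env.movel([*tg(.004),z],velocity=.015,guard=25);rep(.004,g);env.hold(.1);rep(0,g)
env.release();rep(0,0)
p=monitor.sense()["position"]
env.movel([p[0],p[1],.10],velocity=.15)
q=tg(-.02,.0)
env.reach([*(tg(.06,-.0)),.27],quat(a)); rep(0,0)
grab("wrist","w7");grab("side","s7")
crop("w7",100,420,60,260,2.5);crop("s7",160,360,190,300,4)
E
```

```text
0.004 True [ 0.0001 -0.0001] 0.0273 F [-4.9 -0. ] 5.3 [-0.02 -0.23 -0.03] 12.2417
0 True [ 0.0001 -0.0001] 0.0273 F [-3.2 -0.4] 4.7 [-0.13 -0.28 -0.1 ] 12.3417
0 0 [-0.0008  0.0002] 0.0264 F [-0.3  0.9] -0.4 [ 0.02 -0.03 -0.02] 13.0333
0 0 [0.0593 0.0001] 0.2673 F [-0.8  0.2] -0.8 [-0.01  0.03  0.06] 14.425
```

View pics/w7.png

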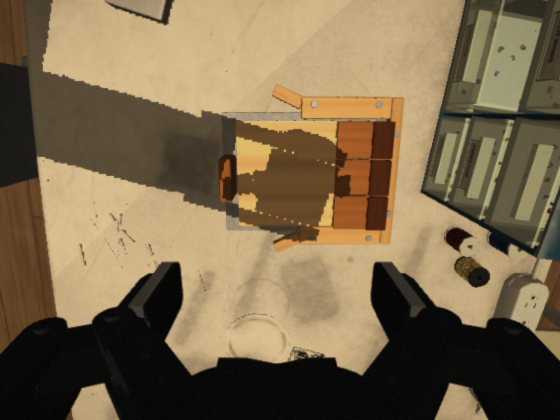

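View pics/s7_c160_190.png

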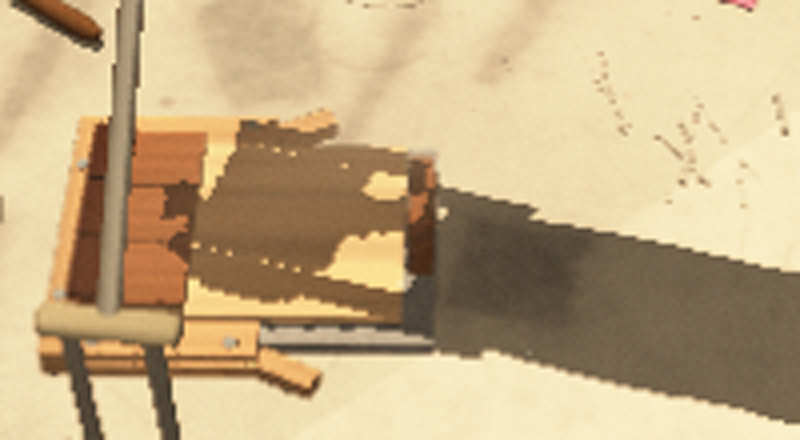

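```bash
python3 - <<'E'
from h import *
crop("w7",300,420,85,255,4.5);crop("w7",210,350,100,245,5)
E
```

```text
(no output)
```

View pics/w7_c300_85.png

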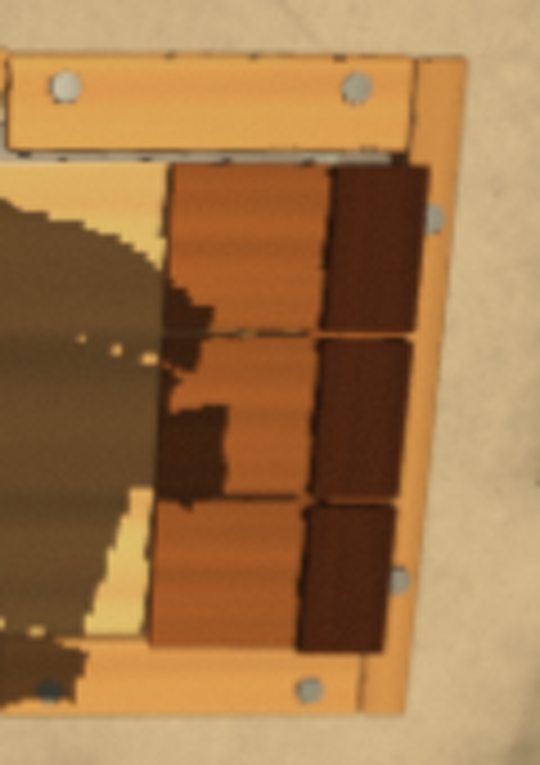

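View pics/w7_c210_100.png

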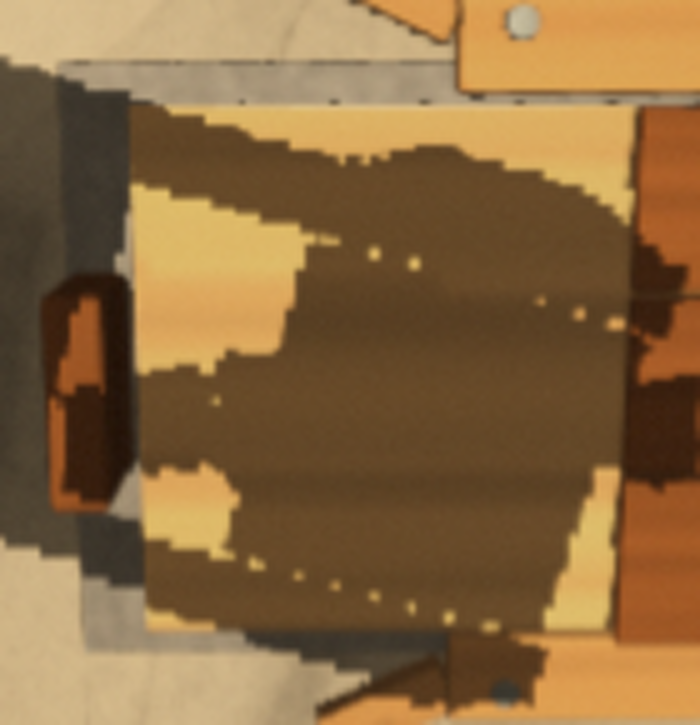

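```bash
python3 - <<'E'
from h import *
np.set_printoptions(suppress=True,precision=4)
f=load("w7");A=lambda c:px(c,300,85,4.5);B=lambda c:px(c,210,100,5)
H=onz(f,A([(8,148),(408,150),(362,655)]),.02)
t,a,r=pose_fit([(-.005,.067),(.1,.067),(.1,-.067)],H);print("holder",t,a,r)
W=np.r_[onz(f,B([(57,62),(85,650)]),.01),onz(f,B([(130,105),(147,630)]),.021),onz(f,A([(430,165),(385,652)]),.038),onz(f,A([(172,165),(150,645)]),.032)]
loc=[(-.1,.075),(-.1,-.075),(-.082,.065),(-.082,-.065),(.1,.065),(.1,-.065),(.036,.065),(.036,-.065)]
tp,ap,r=pose_fit(loc,W);print("panel",tp,ap,r)
c,s=np.cos(a),np.sin(a);print("panel in holder",np.array([[c,s],[-s,c]])@(tp-t),ap-a)
E
```

```text
holder [ 0.6802 -0.0049] 0.07724618480109581 [[-0.0001  0.0011]
 [-0.001   0.0022]
 [ 0.0011 -0.0033]]
panel [ 0.6807 -0.0048] 0.09052386635156086 [[ 0.0001 -0.0004]
 [ 0.0001  0.0006]
 [ 0.0006 -0.0002]
 [ 0.0001  0.0001]
 [-0.0006 -0.0006]
 [-0.0005  0.0006]
 [ 0.     -0.001 ]
 [ 0.0001  0.0007]]
panel in holder [0.0005 0.0001] 0.013277681550465048
```

The panel measures 0.5 mm from home, which is within measurement error, and two guarded pushes tripped at the same place. So the panel is at (0.6807,−0.0048) with yaw 0.0895. Now the flashing.

```bash
python3 - <<'E'
from h import *
f=load("wf");print("pink corners",onz(f,[(205,130),(227,40),(137,110),(158,22)],.0).round(3).tolist())
G=np.array([.4953,-.4038]);q=quat(-.047)
env.reach([*G,.12],q)
env.movel([*G,.012],velocity=.12,guard=6)
s=monitor.sense();print(s["position"],s["contact_force"],s["clock"])
grab("wrist","w8")
E
```

```text
pink corners [[0.445, -0.345, 0.0], [0.471, -0.26, 0.0], [0.376, -0.324, 0.0], [0.405, -0.243, 0.0]]
[ 0.49568965 -0.40416579  0.01289902] [-0.16002688  0.19778386  0.08769081] 17.225
```

View pics/w8.png

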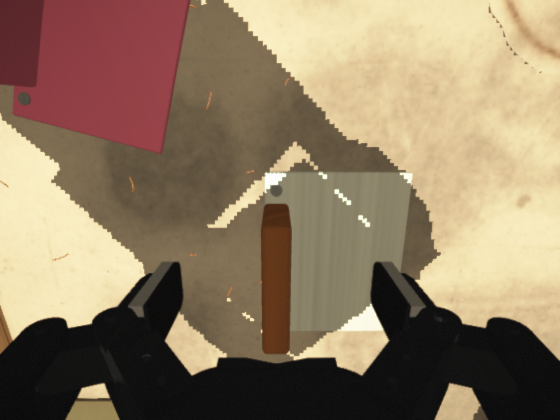

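The batten is centred between the open fingers (column 277) and parallel to the pads, and the pink decoy is clear at the top left. Closing now.

```bash
python3 - <<'E'
from h import *
env.close_gripper(70); env.hold(.15)
s=monitor.sense();print(s["position"],s["contact_force"],s["finger_gap"]*85,s["clock"])
p=s["position"]
grab("wrist","w9")
env.movel([p[0],p[1],.14],velocity=.15); env.hold(.2)
a=.0895;T=np.array([.6807,-.0048]);Rm=np.array([[np.cos(a),-np.sin(a)],[np.sin(a),np.cos(a)]])
F=[]
for i in range(5): F.append(monitor.sense()["contact_force"]); env.hold(.03)
print("air",np.mean(F,0),np.std(F,0))
grab("side","s9");crop("s9",200,400,60,220,4)
env.reach([*(T+Rm@[-.040,0]),.12],quat(a))
s=monitor.sense();print(s["position"],s["contact_force"],s["finger_gap"]*85,s["clock"])
grab("wrist","w10");grab("side","s10");crop("s10",160,360,190,300,4)
E
```

```text
[ 0.49539249 -0.40391321  0.0122224 ] [ 1.34982311 -0.25679205  2.34130825] 10.826487987991147 18.0917
air [ 0.19592241 -0.08152321 -1.99540291] [0.49773648 0.45039738 0.26862208]
[ 0.64090732 -0.00963036  0.12003978] [-0.25601184 -0.22353882 -0.91803803] 10.137821436819827 21.1167
```

View pics/w10.png

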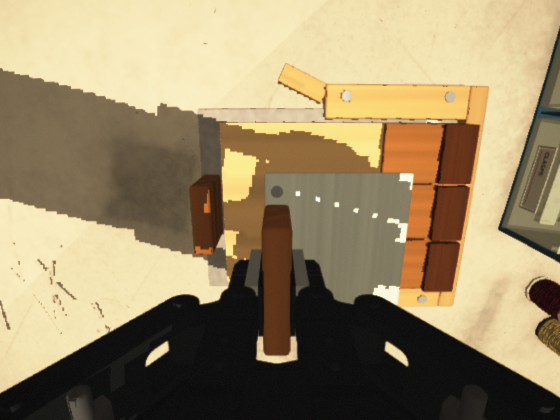

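View pics/s9_c200_60.png

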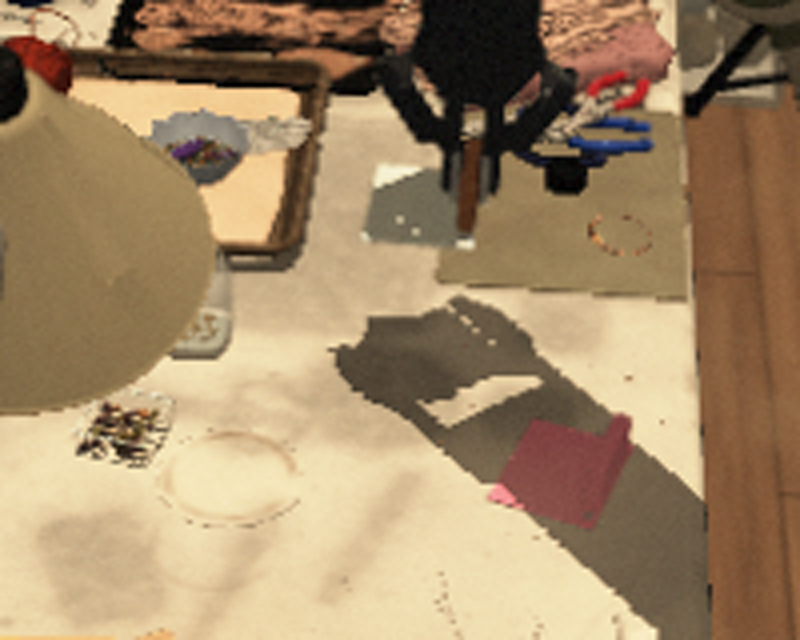

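View pics/s10_c160_190.png

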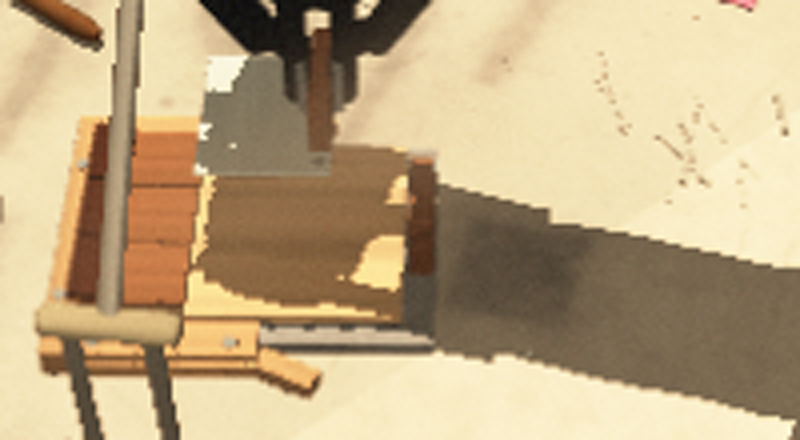

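In the wrist frame the flashing corners (265,173) and (412,174) match those from before the lift, so it hangs level. It's aligned with the deck. I expect contact at TCP z ≈ 0.033. I'll lower onto the bare deck until it touches.

```bash
python3 - <<'E'
from h import *
f=load("w10");s=monitor.sense();a=.0895
def Fz(n=6):
    L=[]
    for i in range(n): L.append(monitor.sense()["contact_force"]); env.hold(.02)
    return np.mean(L,0)
print("air",Fz())
p=s["position"];Rm=np.array([[np.cos(a),-np.sin(a)],[np.sin(a),np.cos(a)]])
loc=np.array([(-.006,.045),(.066,.045),(.066,-.045)]);W=np.c_[loc@Rm.T+p[:2],np.full(3,p[2]-.0122+.003)];print(proj(f,W).round(1).tolist())
T=np.array([.6807,-.0048]);B=T+Rm@[-.040,0]
print(env.movel([*B,.038],velocity=.1,guard=6));env.hold(.15);F0=Fz();print("air low",F0,monitor.sense()["position"])
g=env.movel([*B,.030],velocity=.008,guard=2.5);env.hold(.15);s=monitor.sense();print(g,s["position"],Fz()-F0,s["clock"])
grab("wrist","w11");grab("side","s11");crop("s11",160,360,190,300,4)
E
```

```text
air [-0.62094842  0.10466328 -1.80281077]
[[264.2, 172.5], [414.8, 172.6], [394.9, 331.9]]
False
air low [ 0.02771297  0.24717402 -1.54499693] [ 0.64104533 -0.00842391  0.03845876]
True [ 0.64079428 -0.00835786  0.03261862] [ 1.72598161 -0.51742129  4.8767156 ] 23.35
```

View pics/w11.png

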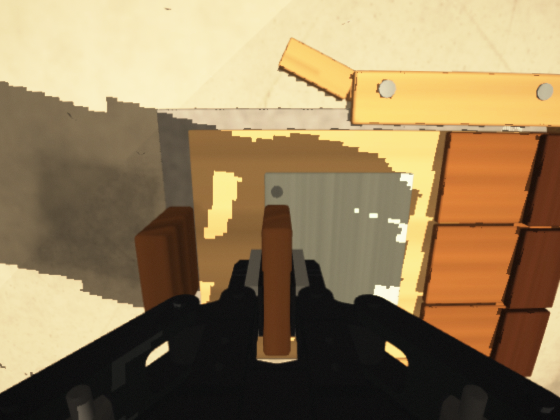

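View pics/s11_c160_190.png

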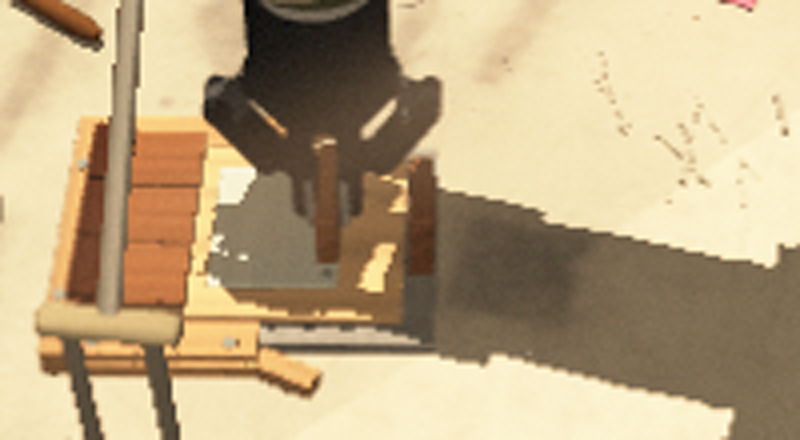

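It touched at z = 0.0326 with 4.9 N, so free contact is at ≈ 0.0336, close to the predicted 0.033. I'll check the actual gap to the shingle edge in w11 before sliding.

```bash
python3 - <<'E'
from h import *
np.set_printoptions(suppress=True,precision=4)
crop("w11",370,560,110,330,3.6)
f=load("w11");a=.0895;Rm=np.array([[np.cos(a),-np.sin(a)],[np.sin(a),np.cos(a)]]);T=np.array([.6807,-.0048])
loc=np.array([(.036,.065,.032),(.036,-.02,.032),(.036,.065,.027),(.026,.045,.023),(.026,-.03,.023)])
print(proj(f,np.c_[loc[:,:2]@Rm.T+T,loc[:,2]]).round(1).tolist())
E
```

```text
[[450.9, 131.3], [425.6, 301.7], [445.2, 130.7], [414.9, 172.7], [397.9, 308.7]]
```

View pics/w11_c370_110.png

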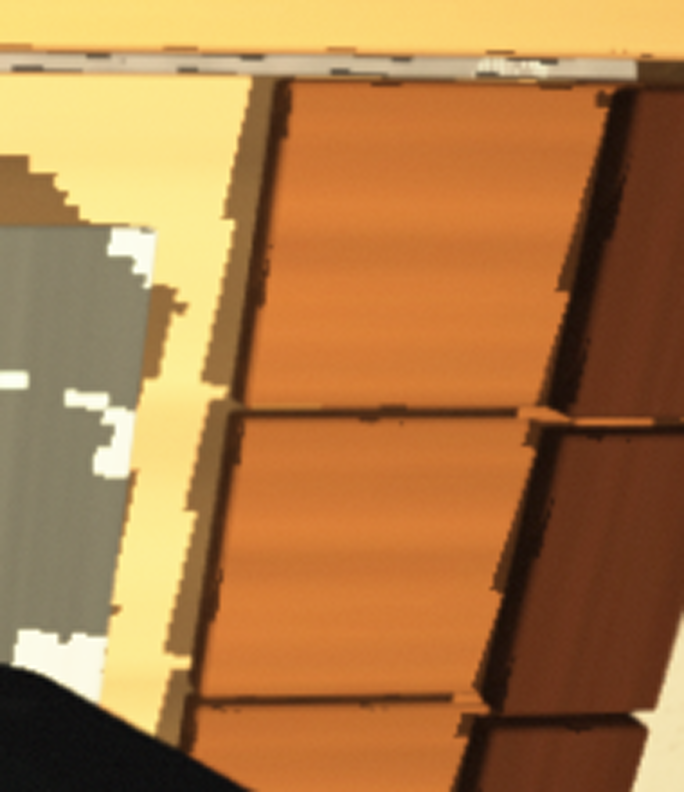

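The shingle corner appears at (450.5,132.8), predicted (450.9,131.3). The strip's front corner is about 0.7 mm short of its prediction, so I'll slide 40.5 mm. First I'll lighten the contact to about 1 N, slide 16 mm and check the entry.

```bash
cat >> h.py <<'E'
A0=.0895;T0=np.array([.6807,-.0048]);R0=np.array([[np.cos(A0),-np.sin(A0)],[np.sin(A0),np.cos(A0)]])
def Fm(n=6):
    L=[]
    for i in range(n): L.append(monitor.sense()["contact_force"]); env.hold(.02)
    return np.mean(L,0)
AIR=-1.55
E
python3 - <<'E'
from h import *
np.set_printoptions(suppress=True,precision=4)
B=T0+R0@[-.040,0]
for z in(.0332,.0336,.0340):
    env.movel([*B,z],velocity=.01);env.hold(.1);F=Fm();print(z,monitor.sense()["position"][2],F[2]-AIR)
    if F[2]-AIR<1.3:break
C=T0+R0@[-.024,0]
g=env.movel([*C,z],velocity=.02,guard=5);s=monitor.sense();F=Fm();print(g,s["position"],F,(R0.T@(s["position"][:2]-T0)),s["clock"])
grab("wrist","w12");grab("side","s12");crop("w12",330,520,110,330,3.6);crop("s12",160,360,190,300,4)
E
```

```text
0.0332 0.033064220758495355 3.6387772463124834
0.0336 0.03331438069124812 1.2142848786328067
False [ 0.6567 -0.0069  0.0336] [-0.2217 -0.3411 -1.8869] [-0.0241  0.    ] 25.4333
```

View pics/w12_c330_110.png

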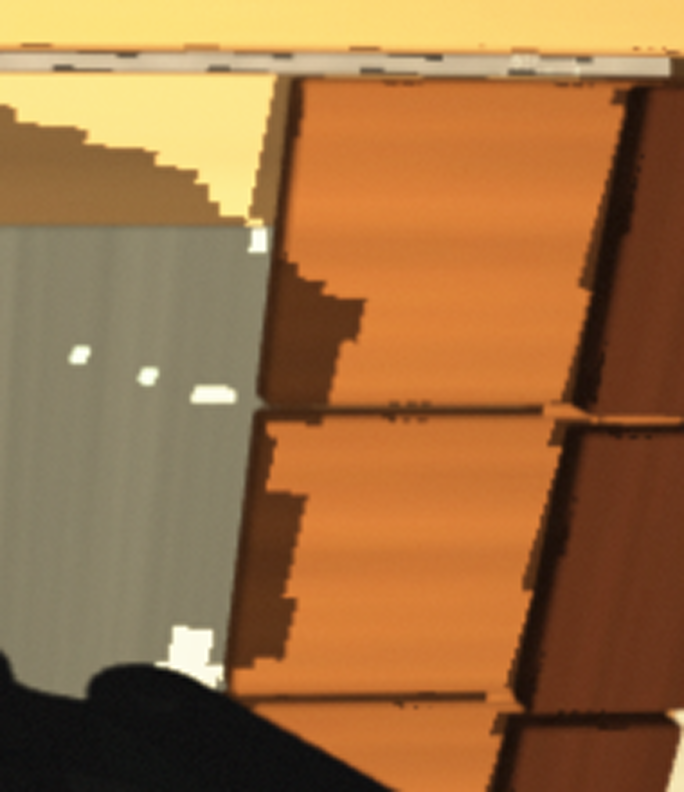

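View pics/s12_c160_190.png

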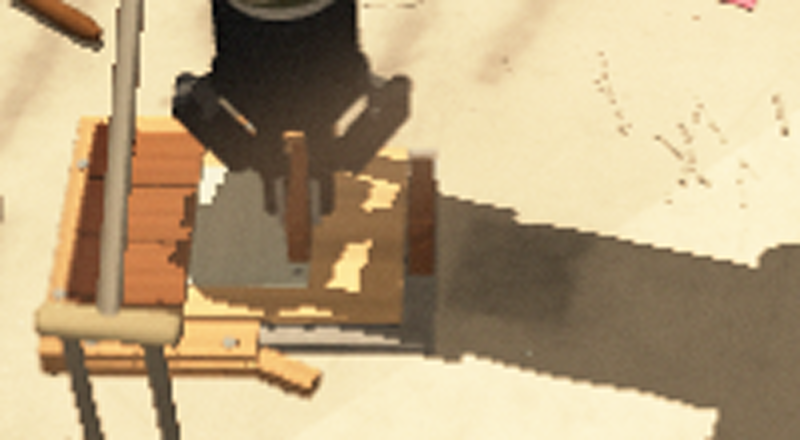

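The front edge has gone under the shingle along its visible length, and the shingle edge line is unchanged. I'll finish the slide and then press.

```bash
python3 - <<'E'
from h import *
np.set_printoptions(suppress=True,precision=4)
D=T0+R0@[.0006,0]
g=env.movel([*D,.0336],velocity=.025,guard=6);env.hold(.15);s=monitor.sense();F=Fm();print(g,s["position"],F,(R0.T@(s["position"][:2]-T0)),s["clock"])
z=.0336;AIR=-1.75
if not g:
  for k in range(14):
    f=F[2]-AIR
    if f>9.3: break
    z-=min(.0005,max(.0001,(10-f)/5000*.6)); env.movel([*D,z],velocity=.01);env.hold(.12);F=Fm()
    s=monitor.sense();print(round(z,4),s["position"][2].round(4),(F[2]-AIR).round(2),F.round(2),s["ft_torque"].round(2))
print(s["clock"],s["finger_gap"])
grab("wrist","w13");grab("side","s13");grab("scene","c13");crop("w13",250,470,100,340,3.2);crop("s13",160,360,190,300,4)
E
```

```text
False [ 0.6812 -0.0047  0.0336] [-0.1898 -0.112  -1.7643] [0.0005 0.    ] 26.9167
0.0331 0.0332 2.32 [-0.94  0.1   0.57] [0.01 0.03 0.04]
0.0326 0.0328 4.57 [-1.43 -0.25  2.82] [ 0.01  0.13 -0.  ]
0.0321 0.0322 6.61 [-1.93  0.1   4.86] [0.04 0.2  0.01]
0.0317 0.032 8.06 [-2.78 -0.08  6.31] [-0.03  0.26 -0.03]
0.0315 0.0318 8.45 [-2.69 -0.17  6.7 ] [ 0.03  0.37 -0.06]
0.0313 0.0318 8.82 [-3.12  0.07  7.07] [-0.02  0.37 -0.04]
0.0311 0.0316 9.11 [-3.17  0.33  7.36] [0.02 0.43 0.07]
0.031 0.0316 9.74 [-3.22 -0.04  7.99] [-0.02  0.47  0.02]
30.75 0.12565248208730562
```

View pics/w13_c250_100.png

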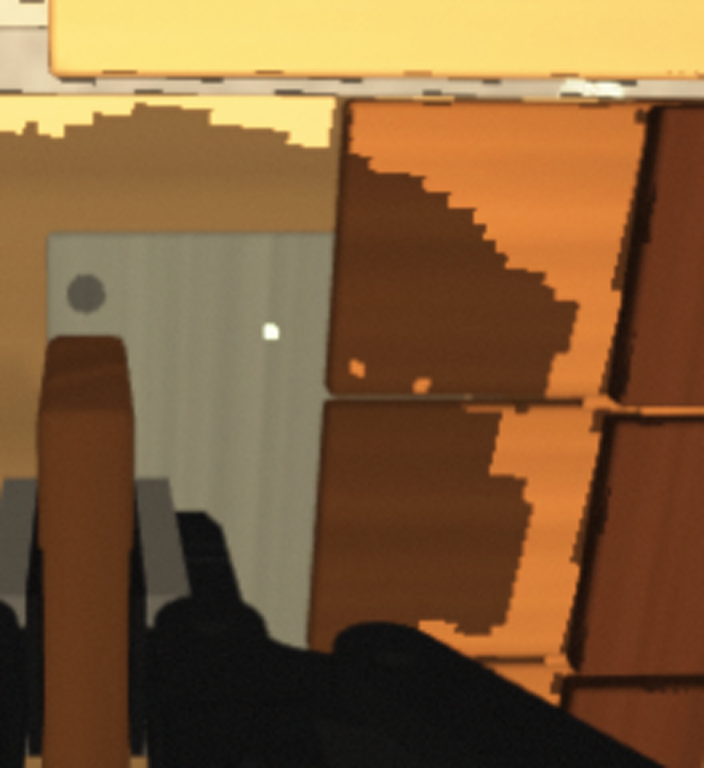

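View pics/s13_c160_190.png

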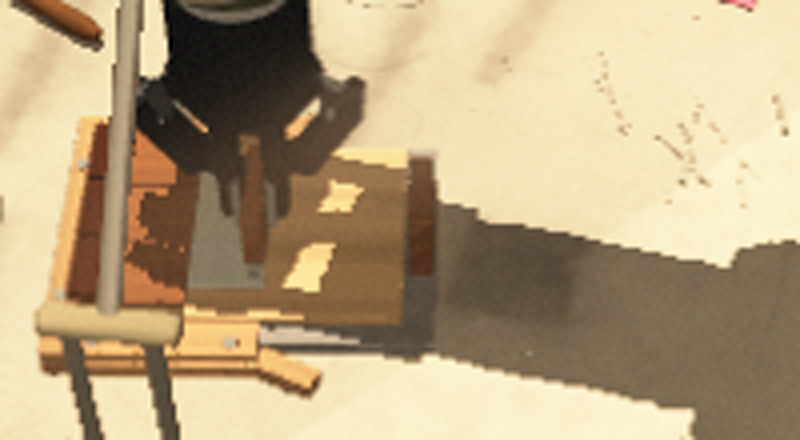

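Press reading is ≈ 9.7 N, with the TCP down about 1.8–2 mm from contact. I'll measure the tuck depth, check the shingle for lift, and check that the force is steady.

```bash
python3 - <<'E'
from h import *
np.set_printoptions(suppress=True,precision=4)
f=load("w13");A=lambda c:px(c,250,100,3.2)
toP=lambda W:(W[:,:2]-T0)@R0
print("strip rear-left corner in panel",toP(onz(f,A([(48,235)]),.022)),"(exp -.006,.045)")
# shingle lower edge where strip disappears, and top edge
print("edge lower z27",toP(onz(f,A([(333,235),(325,395),(308,650)]),.027)))
print("edge top z32",toP(onz(f,A([(347,101),(328,392)]),.032)))
L=np.array([(.036,.065,.032),(.036,.065,.0365),(.036,.02,.027),(.036,.02,.032)]);print(A([(347,101),(328,392)]),proj(f,np.c_[L[:,:2]@R0.T+T0,L[:,2]]))
env.hold(.5);F=Fm(15);s=monitor.sense();print(F,F[2]+1.75,s["position"],R0.T@(s["position"][:2]-T0),R.from_quat(s["ee_rot"]).as_matrix()[:,0],s["finger_gap"],s["clock"])
# shingle from side cam: front-left corner
g0=load("s11");g1=load("s13");d=np.abs(g0["frame"].astype(int)-g1["frame"]).sum(2);print("side diff near shingle free-edge left end",d[255:272,195:212].max())
crop("s13",180,260,225,285,9);crop("s11",180,260,225,285,9)
im=np.hstack([cv2.imread("pics/s11_c180_225.png")[:, :400],cv2.imread("pics/s13_c180_225.png")[:, :400]]);cv2.imwrite("pics/cmp.png",im)
E
```

```text
strip rear-left corner in panel [[-0.0052  0.0446]] (exp -.006,.045)
edge lower z27 [[ 0.0361  0.0456]
 [ 0.0365  0.0212]
 [ 0.0367 -0.0228]]
edge top z32 [[0.0356 0.0647]
 [0.0357 0.0234]]
[[358.0938 131.2188]
 [352.1562 222.1562]] [[359.1218 130.5018]
 [361.7612 131.0518]
 [350.058  225.4299]
 [352.3697 228.9831]]
[-3.331   0.1232  7.9129] 9.662907750089323 [ 0.6814 -0.0048  0.0316] [ 0.0007 -0.    ] [-0.0017  0.0002 -1.    ] 0.12821147677467734 31.65
side diff near shingle free-edge left end 344
```

View pics/cmp.png

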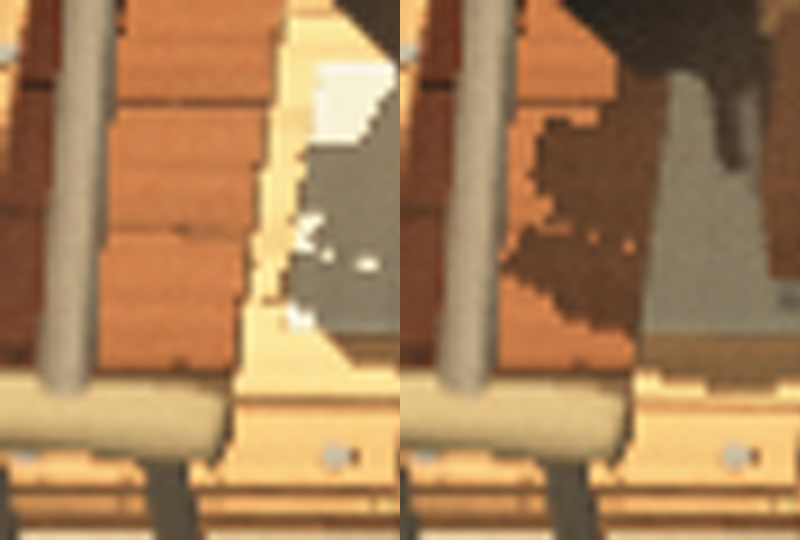

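View pics/c13.png

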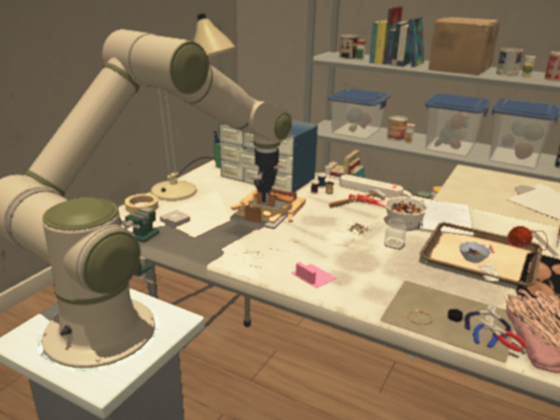

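The strip shows 41.3 mm in front of the shingle edge, so the tuck is ≈ 30.7 mm. The shingle edge is within 1 mm of its rest position, the force is steady at 9.7 N, the pink decoy is untouched, and the clock reads 31.7 s. Handing in.

```bash
python3 - <<'E'
from h import *
job.hand_in(); s=monitor.sense(); print(s["contact_force"],s["clock"])
E
```

```text
the job is handed in; nothing more can be done
the job is handed in; nothing more can be done
```

The job is handed in at about 32 s of the 58 s allowed, with the arm still gripping the flashing and pressing it onto the deck. No verdict is reported, so the figures below are my own last checks.

- **Panel:** I slid it in by its handle with no noticeable side force. Two guarded pushes against the back stop tripped within 0.3 mm of the predicted home. After release the picture put it about 0.5 mm from home.
- **Flashing:** I took it by the batten, set it on the bare deck and slid it under the shingle. The front edge is tucked about 31 mm and square to the shingle (about 1 mm uncertainty). The right third of the shingle edge was hidden by the gripper in the last wrist picture.
- **Shingle:** Its edge looked unmoved in both the wrist and side views.
- **Push:** It held steady at about 9.7 N, with the deck pressed down about 2 mm.
- **Other things:** I moved nothing else on the table, and the last scene picture shows the pink look-alike where it was.

Three readings did not fully agree:
- **Holder angle:** my second picture of the holder gave an angle 0.013 rad off the panel's. It rested on only three rough points, so I relied on the panel fit and the contact with the stop.
- **Finger gap:** it read 10–11 mm on the 12 mm batten, though the grip looked sound.
- **Forward force:** about 3 N of forward push remained at the end, directed toward the stop.

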